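Clear the label, then line up the stamp over it

TASK

Using the scraper block, wipe the three loose brass offcuts off the label board onto the worktop without touching them with the gripper, then stand the block back on the worktop clear of the board. Next pick up the rubber stamp, carry it over the tape rolls without shifting them, and hold it upright about a centimetre above the outlined field on the label, centred, with its long side along the field's long side, never touching the board with it. Finish holding it still there in the gripper, ready for me to check before it is pressed.

Things in the scene. Friction and masses are not known exactly. Their poses are not given: they have to be found in the camera images.
- label_board: Fixed flat wooden board near the middle of the worktop, 100 (x) x 130 (y) x 16 mm high, no rim; a white paper label covers most of its top. Origin: centre of its underside, on the worktop. It is turned by up to about 20 degrees; its x axis points roughly away from the robot. The worktop just beyond its far edge is free for the offcuts.
- stamp_field (a point): Centre of the field outlined with thin dark lines on the label, at the board's top face (16 mm above the worktop). The outline is 38 mm (board x) by 60 mm (board y); axes as the board's, so the field's long side runs along y.
- scraper_block: Loose scraper block, 0.1 to 0.2 kg, standing on its foot on one side of the board (left or right varies). Black foot 30 (x) x 100 (y) x 14 mm with a flat underside; on it an upright wooden grip 20 (x) x 76 (y) mm that reaches to 62 mm above the underside: grasp it from above across its 20 mm. Origin: centre of the underside; z up; long side along y.
- offcut_1: Loose brass bar offcut 16 x 10 x 7 mm, lying on the label. Origin: centre of its underside as it starts.
- offcut_2: Loose brass disc, 14 mm diameter, 7 mm high, lying flat on the label. Origin: centre of its underside as it starts.
- offcut_3: Loose brass bar offcut 14 x 11 x 7 mm, lying on the label. Origin: centre of its underside as it starts. The offcuts' centres lie within 30 mm of the board's centre along board x and 35 mm along board y.
- stamp: Loose brown wooden rubber stamp, 73 mm tall, about 45 g, standing on the side of the board opposite the scraper block. Foot 26 (x) x 48 (y) x 12 mm; above it an upright round turned handle, to be taken as 29 mm in diameter from 12 to 73 mm height, the thick knob being near the top. Origin: centre of the underside (stamping face); z up; long side of the foot along y.
- tape_roll_big: Loose brown roll of packing tape lying flat, 106 mm diameter, 48 mm high, to the left of the board (+y), between it and the tool on that side. Origin: centre of its underside.
- tape_roll_small: Loose black roll of packing tape lying flat, 94 mm diameter, 48 mm high, to the right of the board (-y), between it and the tool on that side. Origin: centre of its underside.
Mind the look-alikes: they are no part of the job. Leave any blue or turquoise look-alike of the stamp alone.

How it is judged (in metres and radians):
On the way, in this order (a step that is already met when the one before it is completed fails the run):
1. all three offcuts are off the board while the scraper block is held (height (world z) of each of offcut_1, offcut_2, offcut_3 below 0.012 m and contact force between the fingers and scraper_block above 0.5 N), for 0.2 s.
2. the scraper block stands on the worktop, let go (height (world z) of scraper_block below 0.006 m and angle between scraper_block's own z axis and vertical below 0.1 rad and contact force between the fingers and scraper_block below 0.1 N), for 0.2 s.
3. the stamp is carried in the gripper, raised above the height of the tape rolls (height (world z) of stamp above 0.05 m and contact force between the fingers and stamp above 0.5 N), for 0.1 s.
At the end, for the whole second after the job is handed in: Stamp held still in the gripper, underside 3-18 mm above the board, centre within 8 mm of the field's, long side within 0.12 rad of the field's, tilt under 0.1 rad, not touching; offcuts off the board (origins below 12 mm); scraper block upright on the worktop, let go (all of step 2 and height (world z) of each of offcut_1, offcut_2, offcut_3 below 0.012 m and horizontal distance between stamp and stamp_field below 0.008 m and z of stamp in the frame of stamp_field between 0.003 and 0.018 m and angle between the y axis of stamp and the y axis of stamp_field, either way round below 0.12 rad and angle between stamp's own z axis and vertical below 0.1 rad and contact force between the fingers and stamp above 0.5 N and contact force between stamp and label_board below 0.05 N and contact force between stamp and scraper_block below 0.05 N and linear speed of stamp below 0.02 m/s); the arm keeps its last pose, push and grip.
It fails at once if the gripper touches an offcut (contact force between the fingers and offcut_1 above 0.3 N or contact force between the fingers and offcut_2 above 0.3 N or contact force between the fingers and offcut_3 above 0.3 N).
It fails at once if the stamp touches the board or an offcut (contact force between stamp and offcut_1 above 0.2 N or contact force between stamp and offcut_2 above 0.2 N or contact force between stamp and offcut_3 above 0.2 N or contact force between stamp and label_board above 0.2 N).
It fails at once if a tape roll is shifted by more than 2 cm (distance of any of tape_roll_big, tape_roll_small from where it was at the start of the episode above 0.02 m).
It also fails if it takes over 72 s, if anything falls off the work surface, if the arm or the gripper's body presses on something with over 40 N, if the wrist force passes 120 N, or if a joint passes its speed limit or range.

ROBOT

A 6-joint arm with a two-finger parallel gripper is mounted at the origin on a cart in front of the work surface, level with it; the furniture and walls round the work are solid. World frame = base frame: x ahead of the robot, y to its left, z up, the work surface at z = 0. Lengths are in mm, angles in degrees, forces in N, time in s.
With the tool pointing down it reaches from about 375 to 925 mm from the base axis. Payload 5.7 kg.
Tool frame: the origin (TCP) lies at the very end of the fingers, on their centre line; the grasp point (between the pads) lies 19 mm behind it (bot.grip_point_offset is the distance from the TCP to the grasp point, in mm); y points along the fingers, z is the direction in which the jaws open and shut, and the axes are right-handed (so a half turn about y gives the same grasp; the last joint's range is limited). The gripper opens to 85 mm and grips with 20 to 120 N. Pads are 22 mm wide; open, the fingers measure 114 mm over their backs; the gripper's body (76 mm by 85 mm) begins 54 mm behind the grasp point. The pads swing forward as they close: fully open they stand 13 mm farther back than shut.
Start: joints at [59.582, 20.558, 86.54, -0, 72.909, -6.595], TCP at [242.343, 548.847, 231.267] pointing down, gripper open.
Joint ranges: [-170.27, 170.27], [-57.76, 135], [12.27, 136.19], [-55.21, 235.2], [11.17, 155.16], [-170.74, 170.74]. Speed limits (degrees/s): [136.94, 136.94, 180, 180, 180, 180].

INTERFACE

Orientations are given as [roll, pitch, yaw] about the fixed x, y, z axes, in that order (R = Rz(yaw) Ry(pitch) Rx(roll)).
In Python, from workcell import bot gives the robot as it stands. The module is installed in compiled form; this text tells all that it offers.
- The arm moves only by the tool play_rows, never from a script. Its argument "rows" is a list of rows, each an object with "dp": the shift along the tool's x, y, z in mm, a list of three; "roll": the turn about the tool's y in degrees. In form: [{"dp": [tx, ty, tz], "roll": roll}, ...]. A call has 1 to 12 rows; each row is the pose to reach, as a shift and turn from the pose commanded when the call began, along the tool's axes at that moment; what a row does not reach only later rows make up. A row lasts 1/12 s, in which the tool goes at most 41.7 mm and 7.16 degrees, less where a joint would pass 70% of its speed; a pose out of reach is approached as far as the arm can. A call with a gripper value outside its range is refused whole. "fingers" is the closure, from -1 (fully open) to 1 (shut), set as the call begins (left out, the last holds). The fingers move at their own pace and stop on an object; "grip_force" is the grip in N (left out, the last holds). Time passes only in rows, so rows that repeat a pose let the fingers close. It gives the time, the measured TCP pose, the force and the opening at its end, in the units of the state.
- bot.get_state(): the state, without advancing time (a new reading comes with each control period).
- bot.grab_frame(name): name is "scene" or "side" or "wrist"; returns a dict with "pixels" (400x640x3 uint8, red, green, blue), "mtx" (3x3 intrinsics, pixels), "R" (3x3) and "t" (3): a world point X has camera coordinates R X + t. Camera axes: x right, y down, z forward; pixel columns grow to the right and rows downward; lengths in mm; the calibration is good to about 2 mm. A picture is of the moment at which its call begins. There is no depth.
- bot.sign_off(): hands the job in, once; it reports no verdict.
Trained networks look in a picture, given as the dict that the camera call returned (one of the last four; its "shot" number tells which), for a name from the list of things; names that differ only in an ending like _2 or _b are one class to them, and where a whole thing is asked for, a point or a joint stands for the part that bears it (a point fixed in the world has none). Each returns a list of dicts, best first, with "conf" (0 to 1); they miss things now and then, are a little off and sometimes report something else, mostly with a low value. They report only what shows in the picture. A call takes as long as a camera call. They do not tell look-alikes from the thing itself.
- bot.recognise(picture, query): "extent" ([left, top, right, bottom] in pixels, round what is visible of it).
The state is a dict: "clock": time; "q": joint angles; "qvel": joint speeds; "joint_torque": joint torques, N m; "tcp_pos": TCP position; "eef_rot": TCP orientation; "contact_force": force on the tool from outside, world axes, zero at the start; "moment": the same for the moment, N m; "finger_gap": finger opening in mm.
Only numpy, scipy, OpenCV 4.12 (cv2) and the standard library are available. Lean on these libraries where they do the work, as an engineer would, in place of code of your own. Each camera call takes 0.05 s, during which the arm holds its last target. There are 200 camera calls.

## Working session

There is one attempt and no reset: what is moved stays moved. The work goes in short steps, Python scripts to look and compute and a tool call to move; the robot and the scene stay as the last step left them, time stands still between calls to the robot, and variables do not carry over. Pictures are saved under pics/ and viewed, about 8 in all and at most 12, crops included, and the job is handed in when it is done.

Besides the shell and the picture viewer there is one more tool, called as name(argument=value, ...) on one line, values as JSON. play_rows: Moves the arm, as the interface text tells. Its arguments: {"type":"object","properties":{"rows":{"type":"array"},"fingers":{"type":"number"},"grip_force":{"type":"number"}},"required":["rows"]}

```bash
mkdir -p pics; python3 - <<'E'
from workcell import bot
import cv2, pickle
s=bot.get_state(); print(s)
for n in ("scene","side"):
    f=bot.grab_frame(n); cv2.imwrite(f"pics/{n}0.png",f["pixels"][:,:,::-1]); pickle.dump(f,open(n+"0.pkl","wb"))
    for q in ("label_board","stamp_field","scraper_block","offcut_1","offcut_2","stamp","tape_roll_big","tape_roll_small"):
        print(n,q,[(r["extent"],round(r["conf"],2)) for r in bot.recognise(f,q)][:4])
    print(f["mtx"].tolist(),f["R"].round(4).tolist(),f["t"].tolist())
E
```

```text
{'clock': 0.0, 'q': array([ 5.95818514e+01,  2.05970431e+01,  8.65987460e+01, -2.12954974e-03,
        7.29079922e+01, -6.59432097e+00]), 'qvel': array([-0.05613587,  0.02709485,  0.00663227, -0.03066756, -0.09289834,
       -0.07797741]), 'joint_torque': array([-1.40092227e-03, -5.27617979e+01, -2.78615463e+01, -2.84230773e-04,
        1.32423925e-02, -4.86340662e-05]), 'tcp_pos': array([242.02682392, 548.28282205, 230.46445089]), 'eef_rot': array([-9.01033284e+01,  9.89720746e-03, -2.38232088e+01]), 'contact_force': array([-0.73669984, -0.7275967 ,  0.45174035]), 'moment': array([ 0.0369641 ,  0.06123869, -0.03860757]), 'finger_gap': 85.18677721590272}
scene label_board [([287.2, 183.4, 319.7, 211.7], 0.8)]
scene stamp_field [([288.9, 183.9, 324.6, 214.4], 0.78)]
scene scraper_block [([248.0, 131.4, 266.5, 153.5], 0.65)]
scene offcut_1 []
scene offcut_2 []
scene stamp [([368.2, 239.7, 379.0, 262.6], 0.63), ([357.0, 266.8, 372.6, 287.3], 0.57), ([385.4, 279.9, 401.1, 304.9], 0.52), ([321.9, 263.8, 334.9, 285.7], 0.49)]
scene tape_roll_big [([263.9, 156.6, 296.8, 180.7], 0.59)]
scene
[... 421 characters left out ...]
]
side scraper_block [([282.2, 175.3, 310.6, 200.9], 0.55)]
side offcut_1 [([305.3, 198.4, 344.3, 222.0], 0.26)]
side offcut_2 [([305.3, 198.4, 344.3, 222.0], 0.26)]
side stamp [([409.0, 225.5, 420.5, 263.9], 0.7), ([345.0, 245.7, 368.6, 282.0], 0.66), ([441.5, 262.5, 465.0, 303.0], 0.64)]
side tape_roll_big [([264.3, 158.7, 277.9, 182.9], 0.68), ([281.4, 176.8, 311.6, 198.8], 0.67)]
side tape_roll_small [([332.3, 219.8, 370.1, 253.2], 0.8)]
[[387.13227271234837, 0.0, 324.15929296648676], [0.0, 387.13227271234837, 197.4473525125092], [0.0, 0.0, 1.0]] [[0.9032, -0.4292, -0.0077], [-0.1639, -0.3284, -0.9302], [0.3967, 0.8414, -0.367]] [-459.9271862775759, 129.11241224862198, 941.2096173581712]
```

```bash
python3 - <<'E'
import cv2,numpy as np
a=cv2.imread("pics/scene0.png")[115:315,230:420]; b=cv2.imread("pics/side0.png")[145:315,250:480]
a=cv2.resize(a,None,fx=3,fy=3,interpolation=2); b=cv2.resize(b,None,fx=3.4,fy=3.4,interpolation=2)
cv2.imwrite("pics/sc.png",a); cv2.imwrite("pics/sd.png",b)
E
```

```text
(no output)
```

View pics/sc.png

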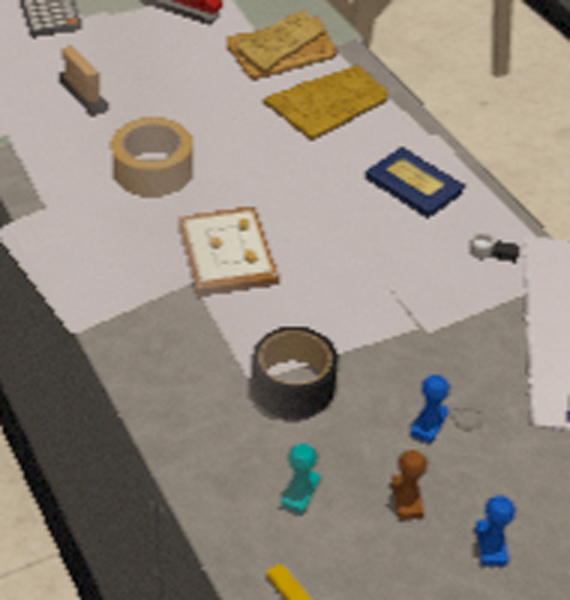

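View pics/sd.png

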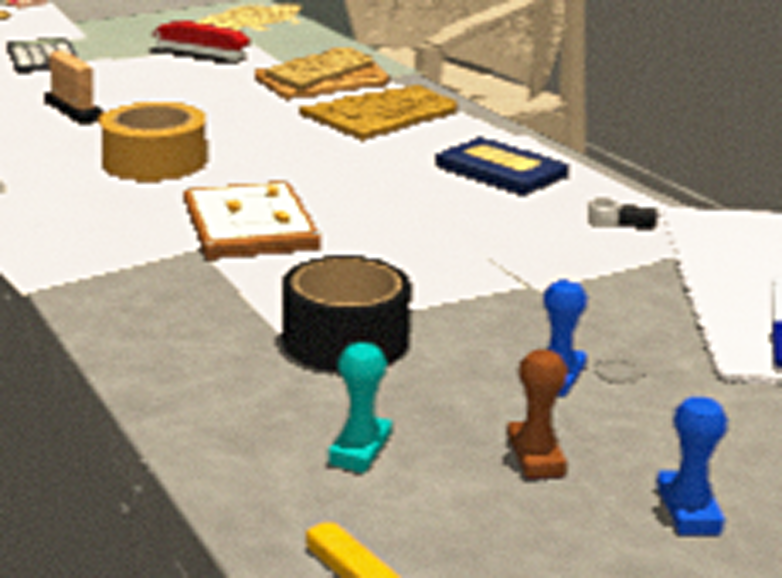

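The scene picture shows the scraper at (257,142), the big roll at (280,168), the board at (306,198) with three offcuts, and the small roll at (325,239). Stamp candidates in the scene are brown (366,277), teal (330,276), blue (374,250) and blue (395,292). By the description I choose the brown one, and I'll check it close up with the wrist camera.

```bash
cat > h.py <<'E'
import numpy as np, cv2, pickle
def ray(f,p,z):
    K,R,t=f["mtx"],np.array(f["R"]),np.array(f["t"])
    c=-R.T@t; d=R.T@np.linalg.solve(K,[p[0],p[1],1.]); return c+d*(z-c[2])/d[2]
def proj(f,X):
    K,R,t=f["mtx"],np.array(f["R"]),np.array(f["t"]); c=K@(R@np.asarray(X,float)+t); return c[:2]/c[2]
E
python3 - <<'E'
from h import *
from workcell import bot
S=pickle.load(open("scene0.pkl","rb"));D=pickle.load(open("side0.pkl","rb"))
sc=lambda x,y:(230+x/3-.3,115+y/3-.3); sd=lambda x,y:(250+x/3.4-.3,145+y/3.4-.3)
P=lambda n,*L:print(n,[v[:2].round(0).tolist() for v in L])
P("board S",*[ray(S,sc(*p),16) for p in ((180,215),(257,208),(277,277),(198,284))])
P("board D",*[ray(D,sd(*p),16) for p in ((185,187),(286,181),(320,237),(207,247))])
P("offc S",*[ray(S,sc(*p),19) for p in ((216,242),(244,225),(251,257))])
P("offc D",*[ray(D,sd(*p),19) for p in ((234,206),(273,190),(282,216))])
P("scr gripTop S",*[ray(S,sc(*p),62) for p in ((63,52),(70,47),(99,73),(92,78))])
P("scr foot S",*[ray(S,sc(*p),14) for p in ((60,77),(108,105))])
P("scr gripTop D",*[ray(D,sd(*p),62) for p in ((52,58),(94,65))])
P("stamp knob S,D",ray(S,sc(411,464),60),ray(D,sd(542,370),60))
P("stamp foot S", ray(S,sc(409,508),6),ray(D,sd(538,460),6))
P("rollS S,D", ray(S,sc(296,357),48),ray(D,sd(346,283),48))
P("rollB S,D", ray(S,sc(152,142),48),ray(D,sd(153,118),48))
P("blue/teal knobs",*[ray(S,sc(*p),60) for p in ((436,388),(303,458),(500,510))])
f=bot.grab_frame("wrist"); cv2.imwrite("pics/w0.png",f["pixels"][:,:,::-1]); print(np.array(f["R"]).round(3).tolist(), (-np.array(f["R"]).T@f["t"]).round(1), f["mtx"].round(1).tolist())
for X in ([378,450,60],): print(proj(f,X))
E
```

```text
board S [[480.0, 85.0], [571.0, 55.0], [537.0, -63.0], [449.0, -33.0]]
board D [[482.0, 86.0], [571.0, 58.0], [539.0, -67.0], [447.0, -44.0]]
offc S [[498.0, 19.0], [541.0, 31.0], [524.0, -23.0]]
offc D [[500.0, 19.0], [547.0, 37.0], [527.0, -20.0]]
scr gripTop S [[454.0, 409.0], [467.0, 416.0], [480.0, 343.0], [468.0, 336.0]]
scr foot S [[450.0, 421.0], [486.0, 332.0]]
scr gripTop D [[454.0, 392.0], [486.0, 346.0]]
stamp knob S,D [[513.0, -391.0], [519.0, -388.0]]
stamp foot S [[509.0, -405.0], [511.0, -401.0]]
rollS S,D [[484.0, -208.0], [483.0, -209.0]]
rollB S,D [[492.0, 194.0], [493.0, 193.0]]
blue/teal knobs [[588.0, -319.0], [421.0, -338.0], [561.0, -475.0]]
[[0.404, 0.915, -0.001], [0.879, -0.389, 0.276], [0.253, -0.112, -0.961]] [178.6 577.6 375.6] [[336.6, 0.0, 321.1], [0.0, 336.6, 201.0], [0.0, 0.0, 1.0]]
[288.30262098 326.89051146]
```

View pics/w0.png

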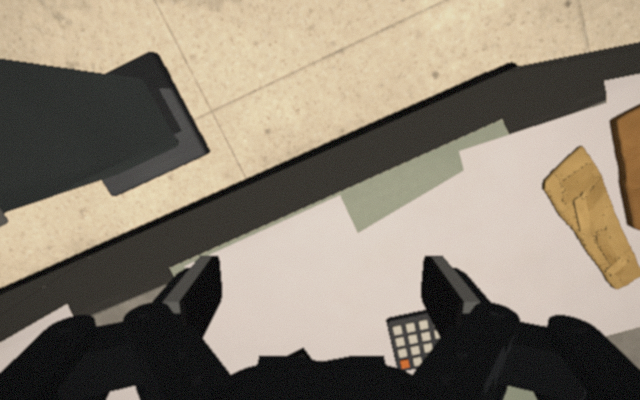

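```bash
cat >> h.py <<'E'
import json,os
def plan(x,y,z,yaw):
    """shift in tool axes from last commanded pose to the target (tool down); records the target as commanded"""
    c=json.load(open("cmd.json")) if os.path.exists("cmd.json") else [242.343,548.847,231.267,-23.823]
    a=np.radians(c[3]); d=np.array([x-c[0],y-c[1],z-c[2]]); roll=round(c[3]-yaw,1)
    X=np.array([np.cos(a),np.sin(a),0]);Z=np.array([-np.sin(a),np.cos(a),0]);Y=np.array([0,0,-1.])
    dp=np.round([d@X,d@Y,d@Z],1); w=dp[0]*X+dp[1]*Y+dp[2]*Z
    json.dump([*(np.array(c[:3])+w),c[3]-roll],open("cmd.json","w")); print("dp",dp.tolist(),"roll",roll)
E
python3 -c "
from h import *
plan(468,376,180,-68)"
```

```text
dp [276.2, 51.3, -67.0] roll 44.2
```

play_rows(rows=[{"dp": [20, 4, -5], "roll": 3}, {"dp": [50, 9, -12], "roll": 8}, {"dp": [85, 16, -21], "roll": 14}, {"dp": [120, 22, -29], "roll": 20}, {"dp": [155, 29, -38], "roll": 26}, {"dp": [190, 35, -46], "roll": 32}, {"dp": [222, 41, -54], "roll": 37}, {"dp": [248, 46, -60], "roll": 41}, {"dp": [268, 50, -65], "roll": 43.5}, {"dp": [276.2, 51.3, -67], "roll": 44.2}, {"dp": [276.2, 51.3, -67], "roll": 44.2}, {"dp": [276.2, 51.3, -67], "roll": 44.2}], fingers=-1)

```text
clock: 1.95
tcp_pos: [467.5, 376.2, 180.0]
eef_rot: [-90.0, 0.0, -68.0]
contact_force: [-0.5, -0.7, 0.7]
finger_gap: 85.3
```

```bash
python3 - <<'E'
from h import *
from workcell import bot
s=bot.get_state(); print(s["clock"],s["tcp_pos"],s["eef_rot"],s["q"].round(1))
f=bot.grab_frame("wrist"); pickle.dump(f,open("w1.pkl","wb")); cv2.imwrite("pics/w1.png",f["pixels"][:,:,::-1])
print([(r["extent"],r["conf"]) for r in bot.recognise(f,"scraper_block")], proj(f,[468,376,62]), proj(f,s["tcp_pos"]))
E
```

```text
1.95 [467.52190983 376.23654776 179.9800701 ] [-9.00372732e+01  2.97960199e-02 -6.80005574e+01] [32.2 23.4 89.9  0.  66.7 10.2]
[([301.3, 114.8, 359.2, 231.0], 0.94)] [321.137937   195.37032086] [320.46408706 259.84079161]
```

View pics/w1.png

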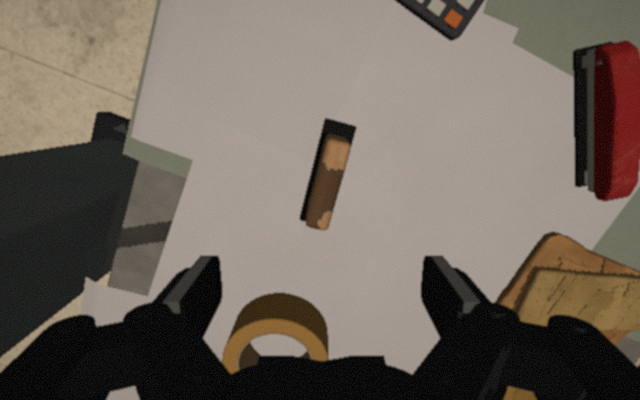

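The wrist view shows the scraper at about (328,175), tilted about 13° from vertical in the image, with its foot's top corners at (327,119) and (355,124). I'll measure it by fitting a rectangle and choosing the pose whose projection matches.

```bash
cat >> h.py <<'E'
from scipy.optimize import minimize
def hull_mask(f,boxes,pose,shape=(400,640),up=4):
    x,y,yaw=pose; c,s=np.cos(yaw),np.sin(yaw); m=np.zeros((shape[0],shape[1]),np.uint8)
    for hx,hy,z0,z1 in boxes:
        P=[proj(f,[x+c*a*hx-s*b*hy,y+s*a*hx+c*b*hy,z]) for a in(-1,1) for b in(-1,1) for z in(z0,z1)]
        h=cv2.convexHull(np.round(np.array(P)*16).astype(np.int32)); cv2.fillConvexPoly(m,h,255,cv2.LINE_AA,4)
    return m/255.
def fit(f,boxes,mask,p0):
    cost=lambda p:np.abs(hull_mask(f,boxes,(p[0],p[1],np.radians(p[2])))-mask).sum()
    r=minimize(cost,p0,method="Nelder-Mead",options=dict(initial_simplex=[p0]+[list(np.array(p0)+d) for d in((8,0,0),(0,8,0),(0,0,8))]))
    return r.x.round(1),round(r.fun),mask.sum()
E
python3 - <<'E'
from h import *
f=pickle.load(open("w1.pkl","rb")); im=f["pixels"].astype(int); m=np.zeros((400,640))
r=im[100:245,285:375]; sat=r.max(2)-r.min(2); m[100:245,285:375]=((r.max(2)<110)|(sat>40))
print(fit(f,[(15,50,0,14),(10,38,14,62)],m,[468,376,18]))
E
```

```text
(array([469.4, 385.1,   8.3]), 399, np.float64(3387.0))
```

```bash
python3 -c "
from h import *
plan(469.4,385.1,25,-81.7)"
```

```text
dp [-7.9, 155.0, 4.8] roll 13.7
```

play_rows(rows=[{"dp": [-4, 10, 2], "roll": 5}, {"dp": [-7.9, 25, 4.8], "roll": 11}, {"dp": [-7.9, 50, 4.8], "roll": 13.7}, {"dp": [-7.9, 80, 4.8], "roll": 13.7}, {"dp": [-7.9, 105, 4.8], "roll": 13.7}, {"dp": [-7.9, 125, 4.8], "roll": 13.7}, {"dp": [-7.9, 140, 4.8], "roll": 13.7}, {"dp": [-7.9, 150, 4.8], "roll": 13.7}, {"dp": [-7.9, 155, 4.8], "roll": 13.7}, {"dp": [-7.9, 155, 4.8], "roll": 13.7}, {"dp": [-7.9, 155, 4.8], "roll": 13.7}])

```text
clock: 2.97
tcp_pos: [469.5, 385.8, 25.6]
eef_rot: [-90.0, 0.0, -81.7]
contact_force: [0.9, -0.3, 0.1]
finger_gap: 85.3
```

play_rows(rows=[{"dp": [0, 0, 0], "roll": 0}, {"dp": [0, 0, 0], "roll": 0}, {"dp": [0, 0, 0], "roll": 0}, {"dp": [0, 0, 0], "roll": 0}, {"dp": [0, 0, 0], "roll": 0}, {"dp": [0, 0, 0], "roll": 0}, {"dp": [0, 0, 0], "roll": 0}, {"dp": [0, 0, 0], "roll": 0}], fingers=1, grip_force=50)

```text
clock: 3.63
tcp_pos: [469.7, 385.2, 25.4]
eef_rot: [-90.0, 0.0, -81.7]
contact_force: [-1.0, -0.6, 3.9]
finger_gap: 19.5
```

```bash
python3 -c "
from h import *
plan(469.4,385.1,125,-81.7);plan(470,25,110,-106.5)"
```

```text
dp [0.0, -100.0, -0.0] roll -0.0
dp [356.4, 15.0, -51.3] roll 24.8
```

play_rows(rows=[{"dp": [0, -4, 0], "roll": 0}, {"dp": [0, -15, 0], "roll": 0}, {"dp": [0, -35, 0], "roll": 0}, {"dp": [0, -60, 0], "roll": 0}, {"dp": [0, -80, 0], "roll": 0}, {"dp": [0, -94, 0], "roll": 0}, {"dp": [0, -100, 0], "roll": 0}, {"dp": [0, -100, 0], "roll": 0}])

```text
clock: 4.3
tcp_pos: [470.3, 385.7, 127.0]
eef_rot: [-89.8, 0.1, -81.7]
contact_force: [-0.2, -0.2, -1.6]
finger_gap: 19.2
```

play_rows(rows=[{"dp": [12, 0, -2], "roll": 1}, {"dp": [40, 0, -6], "roll": 3}, {"dp": [75, 0, -11], "roll": 6}, {"dp": [112, 0, -16], "roll": 9}, {"dp": [150, 2, -22], "roll": 12}, {"dp": [188, 4, -27], "roll": 15}, {"dp": [226, 7, -33], "roll": 18}, {"dp": [264, 10, -38], "roll": 20}, {"dp": [300, 12, -43], "roll": 22}, {"dp": [330, 14, -47], "roll": 23.5}, {"dp": [350, 15, -50], "roll": 24.8}, {"dp": [356.4, 15, -51.3], "roll": 24.8}])

```text
clock: 5.3
tcp_pos: [468.1, 21.8, 108.7]
eef_rot: [-90.2, -0.1, -106.8]
contact_force: [0.3, -0.7, -1.7]
finger_gap: 19.3
```

```bash
python3 - <<'E'
from h import *
from workcell import bot
s=bot.get_state(); print(s["clock"],s["tcp_pos"],s["eef_rot"],s["q"].round(1))
f=bot.grab_frame("wrist"); g=bot.grab_frame("side")
p=proj(g,[500,20,40]).astype(int); print(p)
c=cv2.resize(g["pixels"][p[1]-60:p[1]+60,p[0]-75:p[0]+75],(640,512),interpolation=2)
w=cv2.resize(f["pixels"],(0,0),fx=.0+.01*100,fy=1)
cv2.imwrite("pics/w2.png",w[:,:,::-1]); cv2.imwrite("pics/s2.png",c[:,:,::-1])
E
```

```text
5.3 [468.07132481  21.83684007 108.65510652] [-9.01724972e+01 -1.00703681e-01 -1.06783876e+02] [-5.700e+00  1.920e+01  1.102e+02 -1.000e-01  5.070e+01  1.110e+01]
[318 198]
```

View pics/s2.png

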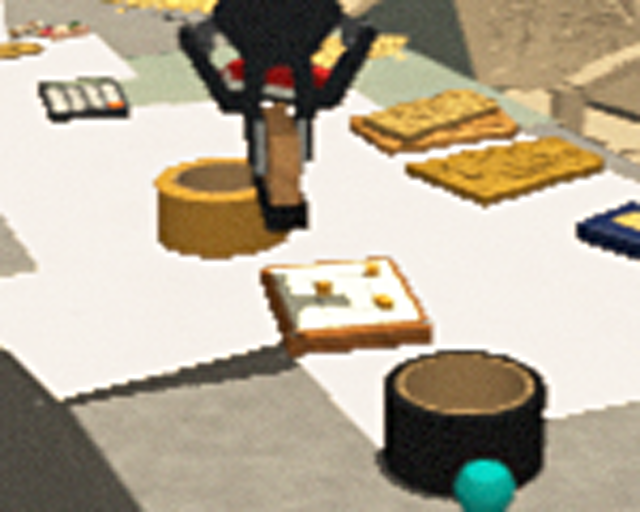

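```bash
python3 -c "
from h import *
plan(466.2,25.5,44,-106.5)
d=np.array([.959,-.284]);p=np.array([466.2,25.5])+d*98; plan(*p,44,-106.5)"
```

```text
dp [0.6, 66.0, -3.8] roll -0.0
dp [-0.0, -0.0, 98.1] roll -0.0
```

play_rows(rows=[{"dp": [0.6, 3, -3.8], "roll": 0}, {"dp": [0.6, 12, -3.8], "roll": 0}, {"dp": [0.6, 25, -3.8], "roll": 0}, {"dp": [0.6, 38, -3.8], "roll": 0}, {"dp": [0.6, 49, -3.8], "roll": 0}, {"dp": [0.6, 57, -3.8], "roll": 0}, {"dp": [0.6, 62, -3.8], "roll": 0}, {"dp": [0.6, 65, -3.8], "roll": 0}, {"dp": [0.6, 66, -3.8], "roll": 0}, {"dp": [0.6, 66, -3.8], "roll": 0}, {"dp": [0.6, 66, -3.8], "roll": 0}])

```text
clock: 6.32
tcp_pos: [466.5, 25.6, 44.3]
eef_rot: [-90.0, 0.0, -106.5]
contact_force: [0.0, 0.9, -1.0]
finger_gap: 19.2
```

play_rows(rows=[{"dp": [0, 0, 2], "roll": 0}, {"dp": [0, 0, 6], "roll": 0}, {"dp": [0, 0, 10], "roll": 0}, {"dp": [0, 0, 14], "roll": 0}, {"dp": [0, 0, 18], "roll": 0}, {"dp": [0, 0, 22], "roll": 0}, {"dp": [0, 0, 26], "roll": 0}, {"dp": [0, 0, 30], "roll": 0}, {"dp": [0, 0, 34], "roll": 0}, {"dp": [0, 0, 38], "roll": 0}, {"dp": [0, 0, 42], "roll": 0}, {"dp": [0, 0, 46], "roll": 0}])

```text
clock: 7.32
tcp_pos: [510.6, 12.3, 44.0]
eef_rot: [-90.0, -0.0, -106.5]
contact_force: [-0.5, -0.3, -1.7]
finger_gap: 19.4
```

play_rows(rows=[{"dp": [0, 0, 4], "roll": 0}, {"dp": [0, 0, 8], "roll": 0}, {"dp": [0, 0, 12], "roll": 0}, {"dp": [0, 0, 16], "roll": 0}, {"dp": [0, 0, 20], "roll": 0}, {"dp": [0, 0, 24], "roll": 0}, {"dp": [0, 0, 28], "roll": 0}, {"dp": [0, 0, 33], "roll": 0}, {"dp": [0, 0, 38], "roll": 0}, {"dp": [0, 0, 43], "roll": 0}, {"dp": [0, 0, 48], "roll": 0}, {"dp": [0, 0, 52.1], "roll": 0}])

```text
clock: 8.32
tcp_pos: [561.0, -2.6, 44.0]
eef_rot: [-90.0, -0.0, -106.5]
contact_force: [-0.2, 0.6, -1.7]
finger_gap: 19.7
```

```bash
python3 - <<'E'
from h import *
from workcell import bot
s=bot.get_state(); print(s["clock"],s["tcp_pos"],s["contact_force"])
g=bot.grab_frame("side"); h=bot.grab_frame("scene")
def crop(g,sz):
    p=proj(g,[540,10,20]).astype(int); return cv2.resize(g["pixels"][p[1]-sz:p[1]+sz,p[0]-sz:p[0]+sz],(400,400),interpolation=2)
cv2.imwrite("pics/s3.png",np.hstack([crop(g,40),crop(h,40)])[:,:,::-1])
E
```

```text
8.3167 [560.96499115  -2.61372698  44.0296847 ] [-0.15919709  0.63387221 -1.7261335 ]
```

View pics/s3.png

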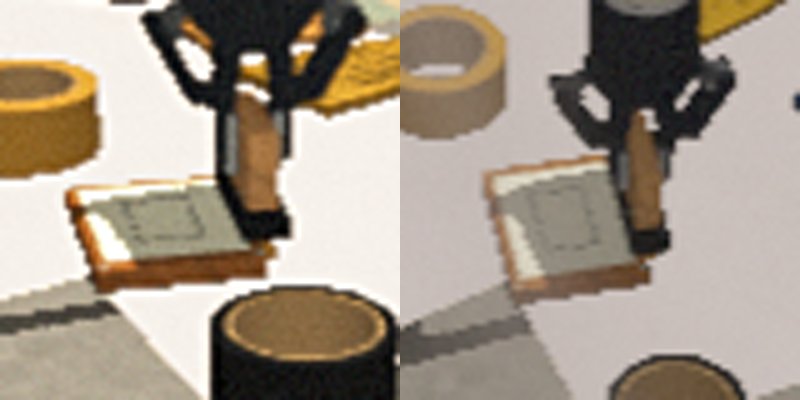

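The label is clear of offcuts. I'll lift the block and check the far side.

```bash
python3 -c "
from h import *
plan(560.2,-2.3,130,-106.5)"
```

```text
dp [-0.0, -86.0, -0.0] roll -0.0
```

play_rows(rows=[{"dp": [0, -4, 0], "roll": 0}, {"dp": [0, -14, 0], "roll": 0}, {"dp": [0, -30, 0], "roll": 0}, {"dp": [0, -50, 0], "roll": 0}, {"dp": [0, -68, 0], "roll": 0}, {"dp": [0, -80, 0], "roll": 0}, {"dp": [0, -86, 0], "roll": 0}, {"dp": [0, -86, 0], "roll": 0}])

```text
clock: 9.08
tcp_pos: [561.1, -2.4, 132.1]
eef_rot: [-89.8, 0.0, -106.5]
contact_force: [0.3, 0.1, -2.1]
finger_gap: 19.4
```

```bash
python3 - <<'E'
from h import *
from workcell import bot
s=bot.get_state(); print(s["clock"],s["tcp_pos"],s["contact_force"])
g=bot.grab_frame("side"); h=bot.grab_frame("scene")
pickle.dump((g,h),open("lift.pkl","wb"))
for n,F in(("side",g),("scene",h)): print(n,[(q,[(np.round(r["extent"]).tolist(),round(r["conf"],2)) for r in bot.recognise(F,q)][:4]) for q in("offcut_1","offcut_2","stamp_field","label_board")])
def crop(g,sz):
    p=proj(g,[550,10,20]).astype(int); print(p);return cv2.resize(g["pixels"][p[1]-sz:p[1]+sz,p[0]-sz:p[0]+sz],(400,400),interpolation=2)
cv2.imwrite("pics/s4.png",np.hstack([crop(g,40),crop(h,40)])[:,:,::-1])
E
```

```text
9.0833 [561.13738547  -2.39175612 132.12278256] [ 0.3306405   0.10943526 -2.08547267]
side [('offcut_1', []), ('offcut_2', []), ('stamp_field', [([305.0, 194.0, 343.0, 220.0], 0.9)]), ('label_board', [([302.0, 199.0, 345.0, 220.0], 0.96)])]
scene [('offcut_1', []), ('offcut_2', []), ('stamp_field', [([289.0, 181.0, 324.0, 215.0], 0.58)]), ('label_board', [([288.0, 182.0, 323.0, 214.0], 0.97)])]
[334 203]
[315 192]
```

View pics/s4.png

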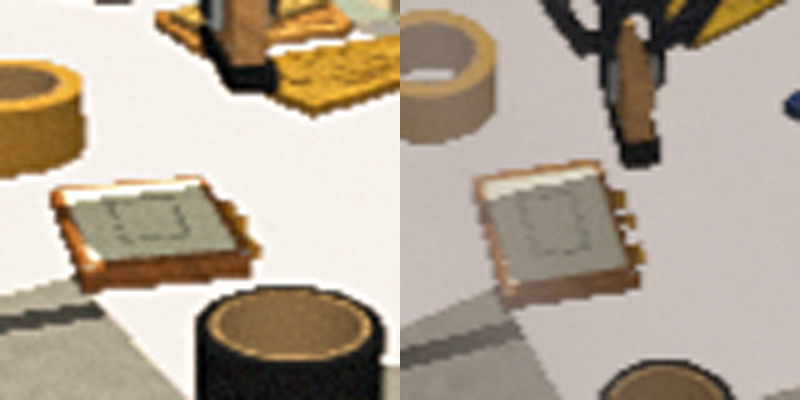

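```bash
python3 - <<'E'
from h import *
g,h=pickle.load(open("lift.pkl","rb"))
c=np.array([509.5,9.5]);a=np.radians(-16.5);R=np.array([[np.cos(a),np.sin(a)],[-np.sin(a),np.cos(a)]])
B=lambda F,p,z:(R@(ray(F,p,z)[:2]-c)).round(1).tolist()
for n,F,(u,v),o,L in(("scene",h,(315,192),400,[(617,198),(628,220),(640,257)]),("side",g,(334,203),0,[(232,212),(243,230),(255,250)])):
    for p in L:
        q=(u-40+(p[0]-o)/5-.4,v-40+p[1]/5-.4); print(n,np.round(q,1),[B(F,q,z) for z in(4,12,19)])
E
```

```text
scene [318.  191.2] [[51.3, 33.8], [49.6, 25.3], [48.0, 17.9]]
scene [320.2 195.6] [[54.9, 9.1], [53.1, 0.8], [51.5, -6.4]]
scene [322.6 203. ] [[56.0, -30.4], [54.2, -38.4], [52.6, -45.4]]
side [340. 205.] [[58.3, 32.7], [54.5, 13.9], [51.2, -2.5]]
side [342.2 208.6] [[59.4, 4.1], [55.6, -14.2], [52.3, -30.3]]
side [344.6 212.6] [[60.4, -26.3], [56.6, -44.1], [53.3, -59.6]]
```

All three offcuts lie at about z 4 mm on the worktop, just past the far edge: board x is about 55–60, y about 33, 6 and −28, and both views agree. Next I return the block to its old place.

```bash
python3 -c "
from h import *
plan(469.4,385.1,130,-81.7);plan(469.4,385.1,25.3,-81.7);plan(469.4,385.1,130,-81.7)"
```

```text
dp [-345.6, -0.0, -197.3] roll -24.8
dp [-0.0, 104.7, 0.0] roll -0.0
dp [-0.0, -104.7, 0.0] roll -0.0
```

play_rows(rows=[{"dp": [-12, 0, -7], "roll": -1}, {"dp": [-36, 0, -21], "roll": -3}, {"dp": [-68, 0, -39], "roll": -5}, {"dp": [-103, 0, -59], "roll": -8}, {"dp": [-138, 0, -79], "roll": -11}, {"dp": [-173, 0, -99], "roll": -14}, {"dp": [-208, 0, -119], "roll": -17}, {"dp": [-243, 0, -139], "roll": -19}, {"dp": [-278, 0, -159], "roll": -21}, {"dp": [-310, 0, -177], "roll": -23}, {"dp": [-334, 0, -191], "roll": -24.8}, {"dp": [-345.6, 0, -197.3], "roll": -24.8}])

```text
clock: 10.58
tcp_pos: [467.5, 389.3, 130.0]
eef_rot: [-90.0, 0.1, -81.4]
contact_force: [-0.1, 0.8, -1.5]
finger_gap: 19.4
```

play_rows(rows=[{"dp": [0, 0, 0], "roll": 0}, {"dp": [0, 6, 0], "roll": 0}, {"dp": [0, 20, 0], "roll": 0}, {"dp": [0, 42, 0], "roll": 0}, {"dp": [0, 64, 0], "roll": 0}, {"dp": [0, 82, 0], "roll": 0}, {"dp": [0, 93, 0], "roll": 0}, {"dp": [0, 100, 0], "roll": 0}, {"dp": [0, 103, 0], "roll": 0}, {"dp": [0, 104.7, 0], "roll": 0}, {"dp": [0, 104.7, 0], "roll": 0}, {"dp": [0, 104.7, 0], "roll": 0}])

```text
clock: 11.58
tcp_pos: [470.1, 385.4, 26.2]
eef_rot: [-89.9, 0.0, -81.7]
contact_force: [0.0, 0.6, -0.7]
finger_gap: 19.6
```

play_rows(rows=[{"dp": [0, 0, 0], "roll": 0}, {"dp": [0, 0, 0], "roll": 0}, {"dp": [0, 0, 0], "roll": 0}, {"dp": [0, 0, 0], "roll": 0}, {"dp": [0, 0, 0], "roll": 0}, {"dp": [0, 0, 0], "roll": 0}, {"dp": [0, 0, 0], "roll": 0}, {"dp": [0, 0, 0], "roll": 0}, {"dp": [0, 0, 0], "roll": 0}], fingers=-1)

```text
clock: 12.33
tcp_pos: [469.3, 385.0, 25.2]
eef_rot: [-90.0, -0.0, -81.7]
contact_force: [-0.6, 0.0, 0.3]
finger_gap: 85.5
```

play_rows(rows=[{"dp": [0, -5, 0], "roll": 0}, {"dp": [0, -18, 0], "roll": 0}, {"dp": [0, -40, 0], "roll": 0}, {"dp": [0, -65, 0], "roll": 0}, {"dp": [0, -86, 0], "roll": 0}, {"dp": [0, -99, 0], "roll": 0}, {"dp": [0, -104.7, 0], "roll": 0}])

```text
clock: 12.92
tcp_pos: [470.6, 385.9, 132.8]
eef_rot: [-89.8, 0.1, -81.7]
contact_force: [1.2, 0.3, 1.0]
finger_gap: 85.4
```

```bash
python3 - <<'E'
from h import *
plan(520,-340,150,-128)
a=np.arctan2(-340,520); print(np.degrees(a))
E
```

```text
dp [724.8, -20.0, -54.3] roll 46.3
-33.17851165939275
```

```bash
python3 - <<'E'
from h import *
json.dump([469.4,385.1,130,-81.7],open("cmd.json","w"))
plan(489,-57,180,-106.5)
E
```

```text
dp [440.3, -50.0, -44.4] roll 24.8
```

play_rows(rows=[{"dp": [12, -8, -1], "roll": 1}, {"dp": [40, -20, -4], "roll": 3}, {"dp": [80, -35, -8], "roll": 5}, {"dp": [120, -50, -12], "roll": 8}, {"dp": [160, -50, -16], "roll": 11}, {"dp": [200, -50, -20], "roll": 14}, {"dp": [240, -50, -24], "roll": 17}, {"dp": [280, -50, -28], "roll": 19}, {"dp": [320, -50, -32], "roll": 21}, {"dp": [360, -50, -36], "roll": 23}, {"dp": [395, -50, -40], "roll": 24.8}, {"dp": [422, -50, -42.5], "roll": 24.8}])

```text
clock: 13.92
tcp_pos: [486.5, -41.8, 179.4]
eef_rot: [-90.1, -0.1, -106.7]
contact_force: [0.0, 0.6, -0.1]
finger_gap: 85.4
```

```bash
python3 - <<'E'
from h import *
json.dump([469.4,385.1,130,-81.7],open("cmd.json","w"))
c=json.load(open("cmd.json")); a=np.radians(-81.7);X=np.array([np.cos(a),np.sin(a)]);Z=np.array([-np.sin(a),np.cos(a)])
w=np.array([469.4,385.1])+422*X-42.5*Z
json.dump([*w,180,-106.5],open("cmd.json","w")); plan(489,-57,180,-106.5)
E
```

```text
dp [17.4, 0.0, 5.9] roll 0.0
```

play_rows(rows=[{"dp": [12, 0, 4], "roll": 0}, {"dp": [17.4, 0, 5.9], "roll": 0}, {"dp": [17.4, 0, 5.9], "roll": 0}, {"dp": [17.4, 0, 5.9], "roll": 0}, {"dp": [17.4, 0, 5.9], "roll": 0}])

```text
clock: 14.33
tcp_pos: [488.1, -56.0, 179.7]
eef_rot: [-90.1, 0.0, -106.5]
contact_force: [-0.3, -0.2, 1.0]
finger_gap: 85.7
```

```bash
python3 - <<'E'
from h import *
from workcell import bot
s=bot.get_state(); print(s["clock"],s["tcp_pos"],s["eef_rot"])
f=bot.grab_frame("wrist"); pickle.dump(f,open("wb.pkl","wb")); cv2.imwrite("pics/w5.png",f["pixels"][:,:,::-1])
print(proj(f,[509.5,9.5,16]),[ (q,[(np.round(r["extent"]).tolist(),round(r["conf"],2)) for r in bot.recognise(f,q)][:4]) for q in("offcut_1","offcut_2","stamp_field","label_board")])
E
```

```text
14.3333 [488.13785601 -56.00699856 179.71169832] [-9.00671505e+01  1.29098020e-02 -1.06490769e+02]
[323.0379246  106.14599551] [('offcut_1', [([379.0, 60.0, 390.0, 77.0], 0.66), ([379.0, 91.0, 391.0, 108.0], 0.62), ([378.0, 126.0, 389.0, 145.0], 0.45)]), ('offcut_2', [([379.0, 60.0, 390.0, 77.0], 0.66), ([379.0, 91.0, 391.0, 108.0], 0.62), ([378.0, 126.0, 389.0, 145.0], 0.45)]), ('stamp_field', [([260.0, 21.0, 382.0, 179.0], 0.82)]), ('label_board', [([263.0, 20.0, 378.0, 178.0], 0.95)])]
```

View pics/w5.png

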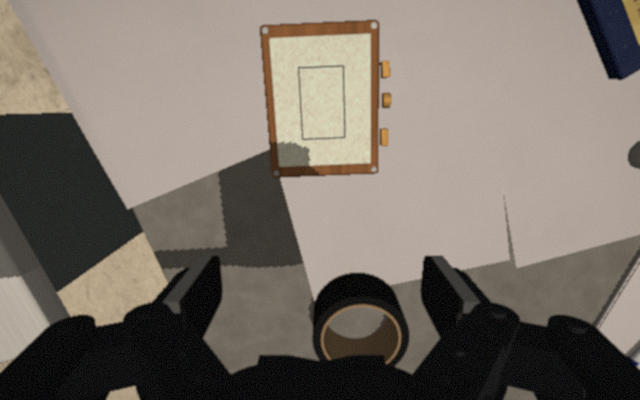

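The wrist view shows the field outline with corners at about (298,67), (343,66), (345,138) and (303,139). The offcuts lie beside the board's far edge at (385,69), (386,100) and (384,136).

```bash
python3 - <<'E'
from h import *
f=pickle.load(open("wb.pkl","rb"))
F=[(298,67),(343.5,66),(345,137.5),(303,139)]
g=cv2.cvtColor(f["pixels"],cv2.COLOR_RGB2GRAY).astype(np.float32)
# refine: darkest ridge sampled along each edge, line fit
k=cv2.GaussianBlur(g,(0,0),.7); pts=[];lines=[]
for i in range(4):
    a,b=np.array(F[i],float),np.array(F[(i+1)%4],float); n=np.array([-(b-a)[1],(b-a)[0]]);n/=np.linalg.norm(n);L=[]
    for t in np.linspace(.12,.88,25):
        s=np.linspace(-4,4,33); q=(a+t*(b-a))[None]+s[:,None]*n; v=cv2.remap(k,q[None,:,0].astype(np.float32),q[None,:,1].astype(np.float32),1)[0]
        w=np.clip(np.median(v)-8-v,0,None)
        if w.sum()>0: L.append(q.T@w/w.sum())
    vx,vy,x,y=cv2.fitLine(np.float32(L),cv2.DIST_HUBER,0,.01,.01).ravel(); lines.append(np.cross([x,y,1],[x+vx,y+vy,1]))
C=[np.cross(lines[i-1],lines[i]) for i in range(4)]; C=[c[:2]/c[2] for c in C]; print(np.round(C,1).tolist())
W=np.array([ray(f,c,16)[:2] for c in C]); print(W.round(1).tolist(), W.mean(0).round(1))
e=np.diff(np.vstack([W,W[:1]]),axis=0); print(np.linalg.norm(e,axis=1).round(1), np.degrees(np.arctan2(e[:,1],e[:,0])).round(1))
json.dump([*W.mean(0)],open("field.json","w"))
B=np.array([ray(f,c,16)[:2] for c in((262,25),(380,20),(378.5,174.5),(274,177))]); print(B.round(1).tolist(),B.mean(0).round(1))
S=pickle.load(open("scene0.pkl","rb"))
plan(505,-345,150,-128)
E
```

```text
[[298.2, 67.5], [342.8, 65.4], [344.5, 137.1], [302.0, 138.8]]
[[498.2, 46.1], [535.1, 36.8], [520.5, -21.8], [483.3, -12.4]] [509.2  12.2]
[38.1 60.4 38.4 60.3] [ -14.1 -104.   165.8   75.7]
[[479.4, 85.9], [573.9, 61.7], [541.7, -63.9], [447.7, -38.5]] [510.6  11.3]
dp [271.6, 30.0, 97.2] roll 21.5
```

```bash
python3 - <<'E'
from h import *
json.dump([489,-57,180,-106.5],open("cmd.json","w"))
plan(514,-390,180,-100)
E
```

```text
dp [312.2, 0.0, 118.5] roll -6.5
```

play_rows(rows=[{"dp": [12, 0, 4], "roll": 0}, {"dp": [38, 0, 14], "roll": -1}, {"dp": [74, 0, 28], "roll": -2}, {"dp": [112, 0, 42], "roll": -3}, {"dp": [150, 0, 57], "roll": -4}, {"dp": [188, 0, 71], "roll": -5}, {"dp": [224, 0, 85], "roll": -6}, {"dp": [258, 0, 98], "roll": -6.5}, {"dp": [285, 0, 108], "roll": -6.5}, {"dp": [303, 0, 115], "roll": -6.5}, {"dp": [312.2, 0, 118.5], "roll": -6.5}, {"dp": [312.2, 0, 118.5], "roll": -6.5}])

```text
clock: 15.58
tcp_pos: [513.4, -392.6, 179.8]
eef_rot: [-90.0, -0.1, -100.1]
contact_force: [0.1, 0.3, 0.4]
finger_gap: 85.4
```

```bash
python3 - <<'E'
from h import *
from workcell import bot
s=bot.get_state(); print(s["clock"],s["tcp_pos"],s["eef_rot"])
f=bot.grab_frame("wrist"); pickle.dump(f,open("ws.pkl","wb")); cv2.imwrite("pics/w6.png",f["pixels"][:,:,::-1])
print(proj(f,[513,-397,60]),[(np.round(r["extent"]).tolist(),round(r["conf"],2)) for r in bot.recognise(f,"stamp")])
E
```

```text
15.5833 [ 513.39565947 -392.60947883  179.7700151 ] [-8.99738936e+01 -5.71853569e-02 -1.00135011e+02]
[321.18261229 199.56923777] [([363.0, 226.0, 411.0, 294.0], 0.62), ([172.0, 111.0, 240.0, 171.0], 0.61), ([308.0, 154.0, 344.0, 209.0], 0.6), ([360.0, 55.0, 425.0, 119.0], 0.57)]
```

View pics/w6.png

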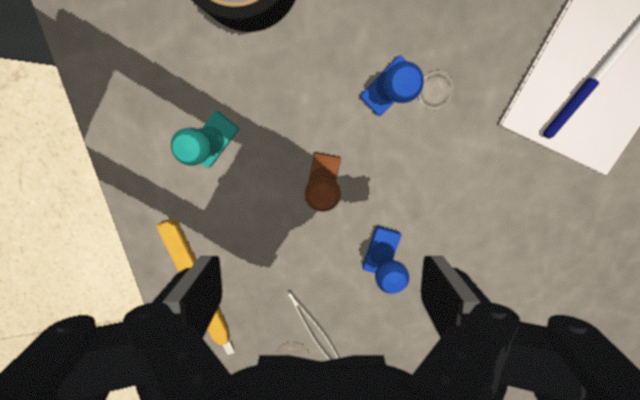

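The close view shows the brown stamp with its knob at (323,193) and its foot's upper corners at (315,152) and (341,157). The look-alikes are teal (190,146) and blue (400,82) and (392,277). My choice stands, so I fit the stamp's pose.

```bash
cat >> h.py <<'E'
def stamp_mask(f,p,r=14.5,zc=58.5):
    m=hull_mask(f,[(13,24,0,12)],(p[0],p[1],np.radians(p[2])))
    R=np.array(f["R"]); th=np.linspace(0,2*np.pi,40)
    d=[p[0],p[1],zc]; u=proj(f,d); dep=(R@np.array(d)+f["t"])[2]; k=np.zeros(m.shape,np.uint8)
    cv2.circle(k,tuple(np.round(u*16).astype(int).tolist()),int(round(16*f["mtx"][0][0]*r/dep)),255,-1,cv2.LINE_AA,4)
    q=np.array([proj(f,[p[0]+7*np.cos(t),p[1]+7*np.sin(t),z]) for z in(12,55) for t in th]); cv2.fillConvexPoly(k,cv2.convexHull(np.round(q*16).astype(np.int32)),255,cv2.LINE_AA,4)
    return np.maximum(m,k/255.)
def fit_stamp(f,mask,p0):
    best=None
    for dy in(-15,0,15):
        q=list(p0);q[2]+=dy
        r=minimize(lambda p:np.abs(stamp_mask(f,p)-mask).sum(),q,method="Nelder-Mead",options=dict(initial_simplex=[q]+[list(np.array(q)+d) for d in((6,0,0),(0,6,0),(0,0,8))]))
        if best is None or r.fun<best.fun: best=r
    return best.x.round(1),round(best.fun,1),mask.sum()
E
python3 - <<'E'
from h import *
f=pickle.load(open("ws.pkl","rb")); im=f["pixels"].astype(int); m=np.zeros((400,640)); sl=np.s_[140:225,295:360]
r=im[sl]; m[sl]=(r[:,:,0]-r[:,:,2]>22); print(r[53,28],r[18,32],r[75,10],r[40,55])
for yaw in(-20,20): print(fit_stamp(f,m,[513,-397,yaw]))
p=fit_stamp(f,m,[513,-397,-15])[0]
sm=stamp_mask(f,p); o=np.zeros((85,65,3),np.uint8); o[...,1]=m[sl]*255; o[...,2]=sm[sl]*255
cv2.imwrite("pics/ov.png",np.hstack([cv2.resize(im[sl].astype(np.uint8)[:,:,::-1],None,fx=5,fy=5),cv2.resize(o,None,fx=5,fy=5,interpolation=0)]))
E
```

```text
[85 53 33] [150  91  53] [86 81 70] [87 83 74]
(array([ 515.2, -392.5,  -22.5]), np.float64(2083.2), np.float64(3790.0))
(array([ 515.1, -392.5,  -23. ]), np.float64(2083.5), np.float64(3790.0))
```

View pics/ov.png

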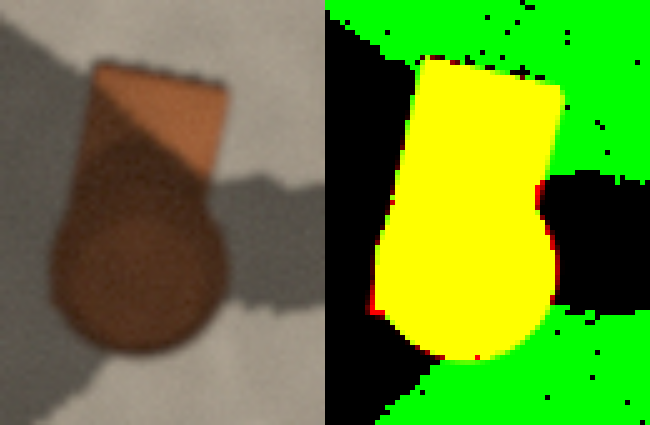

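The fit overlays the stamp cleanly: centre (515.2, −392.5), yaw −22.5°.

```bash
python3 -c "
from h import *
plan(515.2,-392.5,32,-100)"
```

```text
dp [2.2, 148.0, 1.7] roll 0.0
```

play_rows(rows=[{"dp": [2.2, 6, 1.7], "roll": 0}, {"dp": [2.2, 22, 1.7], "roll": 0}, {"dp": [2.2, 46, 1.7], "roll": 0}, {"dp": [2.2, 70, 1.7], "roll": 0}, {"dp": [2.2, 94, 1.7], "roll": 0}, {"dp": [2.2, 115, 1.7], "roll": 0}, {"dp": [2.2, 131, 1.7], "roll": 0}, {"dp": [2.2, 141, 1.7], "roll": 0}, {"dp": [2.2, 146, 1.7], "roll": 0}, {"dp": [2.2, 148, 1.7], "roll": 0}, {"dp": [2.2, 148, 1.7], "roll": 0}, {"dp": [2.2, 148, 1.7], "roll": 0}])

```text
clock: 16.68
tcp_pos: [515.5, -392.8, 33.0]
eef_rot: [-89.9, -0.1, -100.0]
contact_force: [0.1, -1.1, 0.7]
finger_gap: 85.2
```

play_rows(rows=[{"dp": [0, 0, 0], "roll": 0}, {"dp": [0, 0, 0], "roll": 0}, {"dp": [0, 0, 0], "roll": 0}, {"dp": [0, 0, 0], "roll": 0}, {"dp": [0, 0, 0], "roll": 0}, {"dp": [0, 0, 0], "roll": 0}, {"dp": [0, 0, 0], "roll": 0}, {"dp": [0, 0, 0], "roll": 0}], fingers=1, grip_force=40)

```text
clock: 17.35
tcp_pos: [514.9, -392.6, 32.4]
eef_rot: [-90.0, -0.0, -100.0]
contact_force: [-1.8, 1.5, 4.7]
finger_gap: 28.0
```

```bash
python3 - <<'E'
from h import *
plan(515.2,-392.5,125,-100)
plan(509.2,12.2,125,-91.7)
E
```

```text
dp [0.0, -93.0, -0.0] roll 0.0
dp [-397.5, 0.0, -76.2] roll -8.3
```

play_rows(rows=[{"dp": [0, -4, 0], "roll": 0}, {"dp": [0, -14, 0], "roll": 0}, {"dp": [0, -30, 0], "roll": 0}, {"dp": [0, -50, 0], "roll": 0}, {"dp": [0, -70, 0], "roll": 0}, {"dp": [0, -84, 0], "roll": 0}, {"dp": [0, -91, 0], "roll": 0}, {"dp": [0, -93, 0], "roll": 0}, {"dp": [0, -93, 0], "roll": 0}])

```text
clock: 18.1
tcp_pos: [515.0, -392.6, 125.5]
eef_rot: [-90.0, -0.0, -100.0]
contact_force: [-0.3, 0.3, -1.1]
finger_gap: 28.3
```

play_rows(rows=[{"dp": [-8, 0, -1.5], "roll": 0}, {"dp": [-28, 0, -5.4], "roll": -0.5}, {"dp": [-58, 0, -11], "roll": -1}, {"dp": [-93, 0, -18], "roll": -2}, {"dp": [-130, 0, -25], "roll": -3}, {"dp": [-168, 0, -32], "roll": -4}, {"dp": [-206, 0, -39.5], "roll": -5}, {"dp": [-244, 0, -46.8], "roll": -6}, {"dp": [-280, 0, -53.7], "roll": -7}, {"dp": [-312, 0, -59.8], "roll": -8}, {"dp": [-340, 0, -65], "roll": -8.3}, {"dp": [-362, 0, -69.4], "roll": -8.3}])

```text
clock: 19.1
tcp_pos: [507.6, -20.9, 123.9]
eef_rot: [-90.2, 0.1, -91.6]
contact_force: [0.3, 0.0, 0.4]
finger_gap: 27.7
```

```bash
python3 - <<'E'
from h import *
a=np.radians(-100);X=np.array([np.cos(a),np.sin(a)]);Z=np.array([-np.sin(a),np.cos(a)])
w=np.array([515.2,-392.5])-362*X-69.4*Z
json.dump([*w,125,-91.7],open("cmd.json","w")); plan(509.2,12.2,110,-91.7)
E
```

```text
dp [-36.1, 15.0, -1.6] roll 0.0
```

play_rows(rows=[{"dp": [-16, 3, -0.7], "roll": 0}, {"dp": [-27, 8, -1.2], "roll": 0}, {"dp": [-33, 12, -1.5], "roll": 0}, {"dp": [-36.1, 15, -1.6], "roll": 0}, {"dp": [-36.1, 15, -1.6], "roll": 0}, {"dp": [-36.1, 15, -1.6], "roll": 0}, {"dp": [-36.1, 15, -1.6], "roll": 0}])

```text
clock: 19.68
tcp_pos: [509.2, 11.4, 109.9]
eef_rot: [-90.0, -0.0, -91.8]
contact_force: [-0.8, 0.2, -0.6]
finger_gap: 28.2
```

```bash
python3 - <<'E'
from h import *
from workcell import bot
s=bot.get_state(); print(s["clock"],s["tcp_pos"],s["eef_rot"],s["contact_force"])
f=bot.grab_frame("wrist"); g=bot.grab_frame("side"); pickle.dump((f,g),open("hold.pkl","wb"))
W=f["pixels"][150:350,200:450].copy()
# expected foot underside outline if stamp at TCP with field yaw
yaw=np.radians(-14.2); z=78
for F,im,off in((f,W,(200,150)),):
    P=np.array([proj(F,[509.2+np.cos(yaw)*a*13-np.sin(yaw)*b*24,12.2+np.sin(yaw)*a*13+np.cos(yaw)*b*24,z+h]) for h in(0,12) for a,b in((-1,-1),(-1,1),(1,1),(1,-1))])-off
    print(P.round(0).tolist())
c=proj(g,[509,12,90]).astype(int); G=g["pixels"][c[1]-32:c[1]+32,c[0]-32:c[0]+32]
cv2.imwrite("pics/w7.png",np.hstack([cv2.resize(W,(500,400),interpolation=2),cv2.resize(G,(300,300),interpolation=2).copy() if 0 else cv2.copyMakeBorder(cv2.resize(G,(300,300),interpolation=2),0,100,0,0,0)])[:,:,::-1])
E
```

```text
19.6833 [509.17858296  11.38540372 109.93362895] [-9.00039712e+01 -1.79037010e-02 -9.17766832e+01] [-0.78392738  0.21021877 -0.58327057]
[[90.0, 117.0], [107.0, 38.0], [154.0, 48.0], [134.0, 126.0], [88.0, 127.0], [106.0, 44.0], [156.0, 54.0], [135.0, 136.0]]
```

View pics/w7.png

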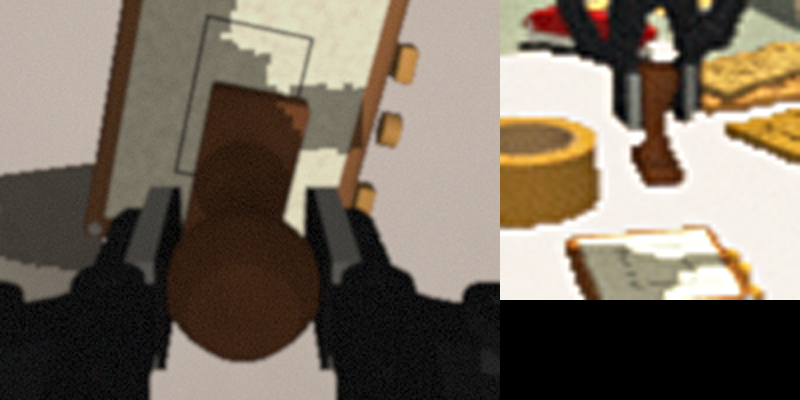

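The stamp hangs upright in the jaws, foot over the field; expected far-edge ends are (214,76)/(308,96) in this crop and seen are (214,83)/(308,100), so it's about 1.5 mm off. I'll refine this with a fit.

```bash
cat > held.py <<'E'
from h import *
def held(f,z,p0,top,bot_,l,r):
    im=f["pixels"].astype(float); m=np.zeros((400,640)); sl=np.s_[top:bot_,l:r]; q=im[sl]
    m[sl]=(q[:,:,0]>1.6*q[:,:,2])&(q.max(2)<190)
    m[sl]=cv2.morphologyEx(m[sl].astype(np.uint8),cv2.MORPH_OPEN,np.ones((3,3)))
    def cost(p): return np.abs(hull_mask(f,[(13,24,z,z+12)],(p[0],p[1],np.radians(p[2])))[sl]-m[sl]).sum()
    r_=minimize(cost,p0,method="Nelder-Mead",options=dict(initial_simplex=[p0]+[list(np.array(p0)+d) for d in((4,0,0),(0,4,0),(0,0,5))]))
    return r_.x.round(1),round(r_.fun),m[sl].sum()
E
python3 - <<'E'
from held import *
f,g=pickle.load(open("hold.pkl","rb"))
for b in(215,225,235): print(held(f,78,[509.2,12.2,-14.2],180,b,282,362))
E
```

```text
(array([509.2,  10.3, -14.3]), 57, np.float64(954.0))
(array([509.4,  10.3, -13.3]), 85, np.float64(1456.0))
(array([509.4,  10.3, -12.2]), 121, np.float64(1944.0))
```

```bash
python3 -c "
from h import *
plan(509.2,13.5,58,-91.7)"
```

```text
dp [-1.3, 52.0, -0.0] roll 0.0
```

play_rows(rows=[{"dp": [-1.3, 2, 0], "roll": 0}, {"dp": [-1.3, 8, 0], "roll": 0}, {"dp": [-1.3, 16, 0], "roll": 0}, {"dp": [-1.3, 25, 0], "roll": 0}, {"dp": [-1.3, 33, 0], "roll": 0}, {"dp": [-1.3, 40, 0], "roll": 0}, {"dp": [-1.3, 45, 0], "roll": 0}, {"dp": [-1.3, 49, 0], "roll": 0}, {"dp": [-1.3, 51, 0], "roll": 0}, {"dp": [-1.3, 52, 0], "roll": 0}, {"dp": [-1.3, 52, 0], "roll": 0}, {"dp": [-1.3, 52, 0], "roll": 0}])

```text
clock: 20.78
tcp_pos: [509.3, 13.5, 58.2]
eef_rot: [-90.0, -0.0, -91.7]
contact_force: [-0.3, 0.4, 0.5]
finger_gap: 28.3
```

play_rows(rows=[{"dp": [0, 0, 0], "roll": 0}, {"dp": [0, 0, 0], "roll": 0}, {"dp": [0, 0, 0], "roll": 0}, {"dp": [0, 0, 0], "roll": 0}, {"dp": [0, 0, 0], "roll": 0}, {"dp": [0, 0, 0], "roll": 0}])

```text
clock: 21.28
tcp_pos: [509.1, 13.5, 58.1]
eef_rot: [-90.0, -0.0, -91.7]
contact_force: [0.4, -0.6, -1.2]
finger_gap: 28.2
```

```bash
python3 - <<'E'
from held import *
from workcell import bot
s=bot.get_state(); print(s["clock"],s["tcp_pos"],s["eef_rot"],s["contact_force"],s["finger_gap"],abs(s["qvel"]).max())
f=bot.grab_frame("wrist"); g=bot.grab_frame("side"); h=bot.grab_frame("scene"); pickle.dump((f,g,h),open("end.pkl","wb"))
for b in(200,212): print(held(f,26,[509.2,12.2,-14.2],150,b,270,362))
print([[(q,np.round(r["extent"]).tolist(),round(r["conf"],2)) for r in bot.recognise(F,q)][:3] for F,q in((f,"offcut_1"),(h,"scraper_block"),(g,"scraper_block"))])
W=cv2.resize(f["pixels"][100:320,180:460],(510,400),interpolation=2)
def crop(F,X,n=28):
    c=proj(F,X).astype(int); return cv2.resize(F["pixels"][c[1]-n:c[1]+n,c[0]-n:c[0]+n],(200,200),interpolation=2)
R=np.vstack([crop(g,[509,12,40]),crop(h,[469,385,30])])
cv2.imwrite("pics/w8.png",np.hstack([W,R])[:,:,::-1])
E
```

```text
21.2833 [509.08889864  13.50858974  58.08547313] [-8.99928766e+01 -4.32039050e-03 -9.17254505e+01] [ 0.38776912 -0.61830842 -1.24900575] 28.211549046287516 0.09306775604060864
(array([509.5,  12.4, -13.6]), 19, np.float64(203.0))
(array([509.2,  12.4, -13.6]), 53, np.float64(800.0))
[[('offcut_1', [400.0, 234.0, 421.0, 257.0], 0.68), ('offcut_1', [394.0, 273.0, 406.0, 282.0], 0.62), ('offcut_1', [412.0, 193.0, 431.0, 216.0], 0.56)], [('scraper_block', [249.0, 130.0, 265.0, 154.0], 0.74)], [('scraper_block', [264.0, 160.0, 280.0, 181.0], 0.75)]]
```

View pics/w8.png

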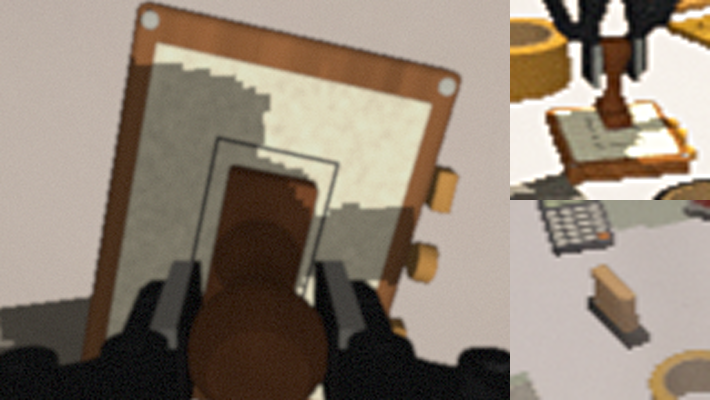

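The stamp fits at (509.3, 12.4) with yaw −13.6°, against the field's (509.2, 12.2) and −14.2°. It sits evenly inside the outline, the offcuts are beyond the edge and the scraper stands upright. I'm handing in.

```bash
python3 -c "
from workcell import bot
print(bot.sign_off()); s=bot.get_state(); print(s['clock'],s['tcp_pos'],s['finger_gap'])"
```

```text
the job is handed in; nothing more can be done
None
the job is handed in; nothing more can be done
```

The job is done and handed in at about 21 s of the 72 s. I used the scraper block to wipe the three offcuts over the board's far edge and stood the block back where it started. I then carried the brown stamp over the small tape roll, and it is now held still above the field.

My last checks before handing in:
- **Stamp position:** its centre fits within about 0.3 mm of the field's, and its long side within about 0.6° (0.01 rad).
- **Stamp height:** the underside is about 10 mm above the board. This comes from the tool height and the height at which I gripped it, not from a direct measurement.
- **Hold:** the stamp looks upright in the wrist and side views, the finger gap is 28 mm on the 29 mm handle, the arm is still, and no contact force shows beyond sensor noise.
- **Offcuts:** all three lie close against the board's far edge. Both fixed cameras put them at about 4 mm height, but only from pixel positions, and some may be leaning on the board's side.
- **Scraper block:** it is let go and looks upright in the scene view, well clear of the board.
- **Tape rolls:** I did not measure them again at the end. Loads passed at least 40 mm above them, and they look unmoved in the pictures.

The first board angle from the fixed cameras was −16.5° and the close view gave −14.2°. I used the close one because its field outline came out at 38 × 60 mm, the size given.

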